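Nest the measuring cups on the cork mat

ROBOT

A 6-joint arm with a two-finger parallel gripper is mounted at the origin on the work surface. World frame = base frame: x ahead of the robot, y to its left, z up, the work surface at z = 0. Lengths are in m, angles in rad, forces in N, time in s.
With the tool pointing down it reaches from about 0.275 to 0.725 m from the base axis. Payload 15.9 kg.
Tool frame: the origin (TCP) lies on the centre line of the jaws, within the pads' length; the fingertips stand 8 mm ahead of it and the grasp point (between the pads) lies 11 mm behind it; z points along the fingers, y is the line along which they close (so a half turn about z gives the same grasp; the last joint's range is limited). The gripper opens to 85 mm and grips with 20 to 120 N. Pads are 22 mm wide; open, the fingers measure 114 mm over their backs; the gripper's body (76 mm by 85 mm) begins 54 mm behind the grasp point. The pads swing forward as they close: fully open they stand 13 mm farther back than shut.
Start: joints at [1.158, 0.213, -0.034, 1.323, 0, 1.571], TCP at [0.201, 0.458, 0.207] pointing down, gripper open.
Joint ranges: [-2.98, 2.98], [-0.74, 1.72], [-1.14, 1.35], [-2.1, 2.04], [-1.57, 1.44], [-3.14, 3.14]. Speed limits (rad/s): [1.89, 1.89, 2.39, 2.57, 3.14, 3.14].

INTERFACE

Orientations are given as a 3x3 rotation matrix whose columns are the frame's x, y, z axes.
In Python, from cell import ctrl, cams, order gives the robot as it stands. The module is installed in compiled form; this text tells all that it offers.
- The arm moves only by the tool jog_arm, never from a script. Its argument "increments" is a list of rows, each a list of 2 entries, a list of its own where there are three numbers: the shift along the tool's x, y, z in mm, then the turn about the tool's z in degrees. A call has exactly 10 rows; each row is the pose to reach, as a shift and turn from the pose commanded when the call began, along the tool's axes at that moment; what a row does not reach only later rows make up. A row lasts 1/10 s, in which the tool goes at most 50 mm and 8.59 degrees, less where a joint would pass 70% of its speed; a pose out of reach is approached as far as the arm can. A call with a gripper value outside its range is refused whole. "fingers" is the opening, from 0 (shut) to 1 (fully open), set as the call begins (left out, the last holds). The fingers move at their own pace and stop on an object; "newtons" is the grip in N (left out, the last holds). Time passes only in rows, so rows that repeat a pose let the fingers close, or fill a call up. It gives the time, the measured TCP pose, the force, the opening and the grip force at its end, in the units of the state.
- ctrl.read_state(): the state, without advancing time (a new reading comes with each control period).
- cams.read_camera(name): name is "side" or "top"; returns a dict with "pixels" (384x512x3 uint8, red, green, blue), "intrinsics" (3x3 intrinsics, pixels), "camera_from_world" (4x4, takes a point from world to camera coordinates). Camera axes: x right, y down, z forward; pixel columns grow to the right and rows downward; lengths in m; the calibration is good to about 2 mm. A picture is of the moment at which its call begins. There is no depth.
- order.hand_in(): hands the job in; it is judged then, once.
The state is a dict: "clock": time; "joint_positions": joint angles; "joint_velocities": joint speeds; "joint_torque": joint torques, N m; "tcp_pos": TCP position; "tool_rot": TCP orientation; "wrist_force": force on the tool from outside, world axes, zero at the start; "ft_torque": the same for the moment, N m; "width": finger opening in m; "grip_force": force on a finger pad.
Only numpy, scipy, OpenCV 4.12 (cv2) and the standard library are available. Lean on these libraries where they do the work, as an engineer would, in place of code of your own. Each camera call takes 0.05 s, during which the arm holds its last target. There are 200 camera calls.

TASK

Nest the four white measuring cups on the round cork mat, one cup at a time from the largest to the smallest: stand the largest upright in the middle of the mat, then set each next smaller cup fully down inside the one before, until the smallest is innermost. The handles may point any way. Leave the other things on the worktop standing where they are.

Things in the scene. Friction and masses are not known exactly. Their poses are not given: they have to be found in the camera images.
- cup_largest: Largest of 4 white plastic measuring cups: round, open, 84 mm across the rim, 78 the foot, 48 high, wall 2.5, floor 7, about 130 g. Origin: centre of underside, z up. Flat handle along its -x: 14 wide, 6 thick, top level with rim, end 90 mm from axis; pinch from above 62 mm from axis.
- cup_second: Second largest of 4 white plastic measuring cups: round, open, 69 mm across the rim, 63 the foot, 48 high, wall 2.5, floor 7, about 100 g. Origin: centre of underside, z up. Flat handle along its -x: 14 wide, 6 thick, top level with rim, end 90 mm from axis; pinch from above 62 mm from axis. Nested: 7 mm above the larger cup, 5 mm play all round, handle 1 mm over the larger's rim and handle.
- cup_third: Third largest of 4 white plastic measuring cups: round, open, 54 mm across the rim, 48 the foot, 48 high, wall 2.5, floor 7, about 80 g. Origin: centre of underside, z up. Flat handle along its -x: 14 wide, 6 thick, top level with rim, end 90 mm from axis; pinch from above 62 mm from axis. Nested: 7 mm above the larger cup, 5 mm play all round, handle 1 mm over the larger's rim and handle.
- cup_smallest: Smallest of 4 white plastic measuring cups: round, open, 39 mm across the rim, 33 the foot, 48 high, wall 2.5, floor 7, about 60 g. Origin: centre of underside, z up. Flat handle along its -x: 14 wide, 6 thick, top level with rim, end 90 mm from axis; pinch from above 62 mm from axis. Nested: 7 mm above the larger cup, 5 mm play all round, handle 1 mm over the larger's rim and handle.
- cork_mat: Round cork mat, 110 mm across, 8 mm thick, fixed to the worktop. Origin: centre of its underside (at worktop height). The largest cup goes on it.
- pepper_mill: Bystander: dark wooden pepper mill, 52 mm across, 108 mm high. Loose and standing upright; leave it. Origin: centre of the underside.
- spice_jar: Bystander: amber glass spice jar with a black lid, 46 mm across, 90 mm high. Loose and standing upright; leave it. Origin: centre of the underside.
- salt_pot: Bystander: round terracotta salt pot with a small knob, 68 mm across, 70 mm high. Loose and standing upright; leave it. Origin: centre of the underside.
- mug: Bystander: blue mug, 80 mm across plus a handle along its +y, 90 mm high. Loose and standing upright; leave it. Origin: centre of the underside.
- tin: Bystander: metal tin with a green label band, 70 mm across, 100 mm high. Loose and standing upright; leave it. Origin: centre of the underside.

How it is judged:
By the outcome, as a careful person would: the job done as asked, in the order asked, and still so for the second after the job is handed in, with the robot touching nothing.
It also fails if it takes over 120 s, if anything falls off the work surface, if the arm or the gripper's body presses on something with over 40 N, if the wrist force passes 120 N, or if a joint passes its speed limit or range.

## Working session

There is one attempt and no reset: what is moved stays moved. The work goes in short steps, Python scripts to look and compute and a tool call to move; the robot and the scene stay as the last step left them, time stands still between calls to the robot, and variables do not carry over. Pictures are saved under pics/ and viewed, at most 14 in all, crops included, and the job is handed in when it is done.

Besides the shell and the picture viewer there is one more tool, called after "Call:" as name([rows], argument=value, ...), one row to a line, values as JSON. jog_arm: Moves the arm, as the interface text tells. Its arguments: {"type":"object","properties":{"increments":{"type":"array","items":{"type":"array"}},"fingers":{"type":"number"},"newtons":{"type":"number"}},"required":["increments"]}

```bash
mkdir -p pics; python3 - <<'E'
from cell import ctrl,cams
import cv2,numpy as np
s=ctrl.read_state()
for k in('clock','tcp_pos','tool_rot','width','wrist_force'):print(k,np.round(s[k],3).tolist())
for n in('top','side'):
    r=cams.read_camera(n)
    np.savez(f'{n}.npz',**r)
    print(n,np.round(r['intrinsics'],1).tolist(),np.round(r['camera_from_world'],4).tolist())
    cv2.imwrite(f'pics/{n}0.png',cv2.resize(r['pixels'][...,::-1],(800,600),interpolation=cv2.INTER_CUBIC))
E
```

```text
clock 0.0
tcp_pos [0.2, 0.458, 0.207]
tool_rot [[-0.916, 0.401, -0.0], [0.401, 0.916, -0.001], [0.0, -0.001, -1.0]]
width 0.085
wrist_force [0.336, 0.338, 0.405]
top [[384.5, 0.0, 254.7], [0.0, 384.5, 193.1], [0.0, 0.0, 1.0]] [[0.0293, -0.9996, 0.0053, -0.0061], [-0.9813, -0.0298, -0.1904, 0.5598], [0.1905, 0.0004, -0.9817, 1.1492], [0.0, 0.0, 0.0, 1.0]]
side [[348.4, 0.0, 253.6], [0.0, 348.4, 193.3], [0.0, 0.0, 1.0]] [[0.9193, -0.3935, 0.003, -0.5119], [-0.2872, -0.6763, -0.6783, 0.1781], [0.269, 0.6227, -0.7348, 0.8712], [0.0, 0.0, 0.0, 1.0]]
```

View pics/top0.png

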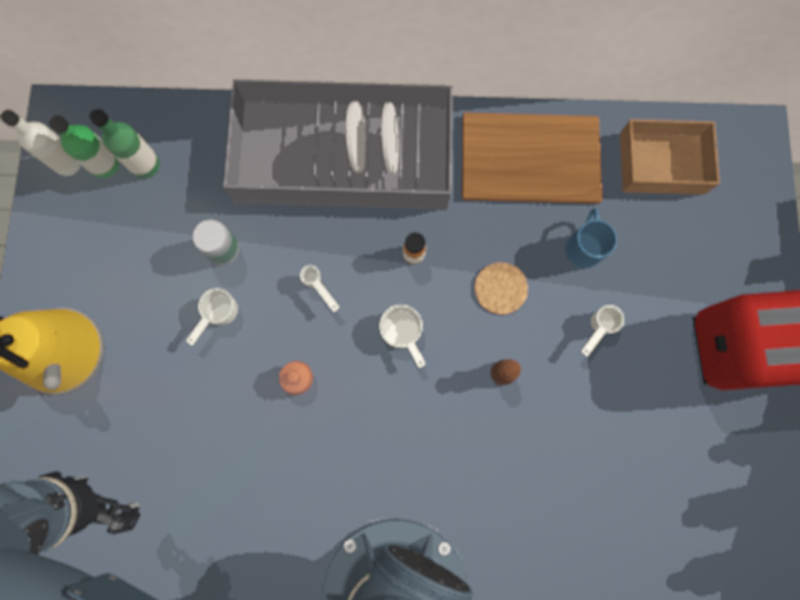

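View pics/side0.png

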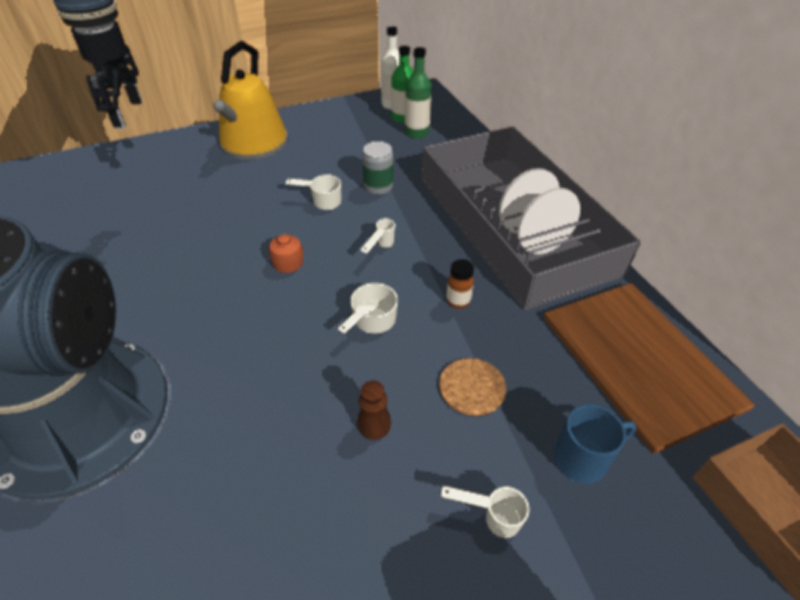

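The top view shows the largest cup at (401,327), the second at (217,306), the third at (608,320), the smallest at (310,275) and the mat at (501,289). I'll fit cup silhouettes in both cameras.

```bash
cat > h.py <<'E'
import numpy as np,cv2
from scipy.optimize import minimize
D={'largest':(84,78),'second':(69,63),'third':(54,48),'smallest':(39,33)}
def proj(c,P):
    P=np.asarray(P,float); T=c['camera_from_world']; q=(P@T[:3,:3].T+T[:3,3])@c['intrinsics'].T
    return q[:,:2]/q[:,2:]
def unproj(c,uv,z):
    T=c['camera_from_world'];R,t=T[:3,:3],T[:3,3];o=-R.T@t
    d=R.T@np.linalg.solve(c['intrinsics'],[*uv,1]);return o+d*(z-o[2])/d[2]
def hulls(name,x,y,yaw,z0=0):
    a=np.linspace(0,2*np.pi,60);r,f=[d/2000 for d in D[name]]
    cup=np.vstack([np.c_[r*np.cos(a),r*np.sin(a),a*0+.048],np.c_[f*np.cos(a),f*np.sin(a),a*0]])
    h=np.array([[X,Y,Z] for X in(-.09,-r+.002) for Y in(-.007,.007) for Z in(.042,.048)])
    M=np.array([[np.cos(yaw),-np.sin(yaw),0],[np.sin(yaw),np.cos(yaw),0],[0,0,1]])
    return [p@M.T+[x,y,z0] for p in(cup,h)]
S=8
def render(c,parts,o,w,h):
    m=np.zeros((h*S,w*S),np.uint8)
    for p in parts:
        q=(proj(c,p)-o+.5)*S-.5
        cv2.fillConvexPoly(m,cv2.convexHull(np.round(q*16).astype(np.int32)),255,shift=4)
    return cv2.resize(m,(w,h),interpolation=cv2.INTER_AREA)/255.
def soft(c):
    p=c['pixels'].astype(float);d=p[...,0]-p[...,2]
    return np.clip((d+25)/30,0,1)
def fit(name,g,cs,z0=0):
    ws=[]
    for c in cs:
        q=proj(c,np.vstack(hulls(name,*g,z0)));o=np.floor(q.min(0))-6;e=np.ceil(q.max(0))+7
        o=o.astype(int);e=e.astype(int);ws.append((c,o,e,soft(c)[o[1]:e[1],o[0]:e[0]]))
    f=lambda v:sum(((render(c,hulls(name,v[0],v[1],v[2],z0),o,*(e-o))-m)**2).sum() for c,o,e,m in ws)
    s=[[g[0]+a,g[1]+b,g[2]+k] for a,b,k in((-.006,-.004,-.1),(.008,0,0),(0,.008,0),(0,0,.2))]
    r=minimize(f,g,method='Nelder-Mead',options=dict(initial_simplex=s,xatol=1e-5,fatol=1e-3))
    return r.x,r.fun
E
python3 - <<'E'
from h import *
c={n:dict(np.load(n+'.npz')) for n in('top','side')}
p=c['top']['pixels'].astype(int)
for u,v in((257,209),(200,150),(389,205),(198,176),(320,260),(360,205),(150,230)):print(u,v,p[v,u])
k=.64
T={'largest':((401,327),(421,363)),'second':((217,306),(190,341)),'third':((608,320),(587,352)),'smallest':((310,275),(336,308))}
for n,(a,b) in T.items():
    A=unproj(c['top'],np.array(a)*k,.045);B=unproj(c['top'],np.array(b)*k,.045)
    g=[A[0],A[1],np.arctan2(*(A-B)[1::-1])]
    for w in(['top'],['side'],['top','side']):
        r,e=fit(n,g,[c[i] for i in w]);print(n,w,np.round(r,4),round(e,1))
for n,uv in(('top',(501,289)),('side',(473,387))):
    C=c[n];P=C['pixels'].astype(int);m=((P[...,0]-P[...,2])>35).astype(np.uint8)
    _,lab,st,ce=cv2.connectedComponentsWithStats(m);l=lab[int(uv[1]*k),int(uv[0]*k)]
    print('mat',n,st[l],ce[l],unproj(C,ce[l],.006))
# bystanders rough, base centre px in top / heights of visible tops
for n,uv,z in(('mill',(507,370),.1),('jar',(415,242),.09),('salt',(295,376),.06),('mug',(597,240),.09),('tin',(211,237),.1)):
    print(n,np.round(unproj(c['top'],np.array(uv)*k,z),3))
E
```

```text
257 209 [204 200 188]
200 150 [106 114 125]
389 205 [189 184 172]
198 176 [167 165 155]
320 260 [119 128 141]
360 205 [115 124 136]
150 230 [120 130 140]
largest ['top'] [0.5135 0.0053 0.525 ] 116.7
largest ['side'] [0.5143 0.0048 0.4969] 59.7
largest ['top', 'side'] [0.5141 0.0053 0.5023] 177.9
second ['top'] [ 0.5438  0.3781 -0.5372] 147.0
second ['side'] [ 0.5445  0.3767 -0.5532] 37.9
second ['top', 'side'] [ 0.5445  0.3771 -0.5477] 186.4
third ['top'] [ 0.5406 -0.4154 -0.6329] 107.0
third ['side'] [ 0.5409 -0.4145 -0.6519] 210.6
third ['top', 'side'] [ 0.5407 -0.4147 -0.6562] 320.7
smallest ['top'] [0.6121 0.193  0.7005] 101.8
smallest ['side'] [0.6135 0.1927 0.6804] 31.0
smallest ['top', 'side'] [0.6132 0.1927 0.6857] 132.9
mat top [304 168  34  33 890] [320.40561798 184.04719101] [ 0.60588185 -0.20359867  0.006     ]
mat side [ 281  229   43   37 1229] [302.10089504 247.15785191] [ 0.60539234 -0.20582052  0.006     ]
mill [ 0.426 -0.199  0.1  ]
jar [ 0.674 -0.02   0.09 ]
salt [0.406 0.206 0.06 ]
mug [ 0.69  -0.381  0.09 ]
tin [0.669 0.381 0.1  ]
```

Both cameras agree within about 1.5 mm. I'm moving toward the largest cup now.

Call:
jog_arm([
  [[-40,-31,0],0],
  [[-80,-62,0],0],
  [[-120,-93,0],0],
  [[-160,-124,0],0],
  [[-200,-155,0],0],
  [[-240,-186,0],0],
  [[-280,-217,0],0],
  [[-320,-248,0],0],
  [[-360,-279,0],0],
  [[-400,-310,0],0],
], fingers=0.5, newtons=80)

```text
clock: 1.1
tcp_pos: [0.4401, 0.0167, 0.207]
tool_rot: [[-0.916, 0.401, 0.0], [0.401, 0.916, 0.0], [-0.0, 0.0, -1.0]]
wrist_force: [1.7, 1.8, -0.5]
width: 0.0428
grip_force: 0.0
```

```bash
cat > go.py <<'E'
# usage: go.py x y z handle_angle_deg : tool shift (mm) and turn to reach grasp-TCP pose, both half-turn options
import sys,numpy as np
from cell import ctrl
s=ctrl.read_state();R=np.array(s['tool_rot']);p=np.array(s['tcp_pos'])
x,y,z,a=map(float,sys.argv[1:5])
cur=np.degrees(np.arctan2(R[1,0],R[0,0]))
print('t',round(s['clock'],2),'tcp',np.round(p,4),'yaw',round(cur,1),'q1,q6',np.round(np.array(s['joint_positions'])[[0,5]],2),'w',round(s['width'],4),'grip',round(float(np.max(s['grip_force'])),1),'F',np.round(s['wrist_force'],1),'tilt',np.round(R[:2,2],3))
print('shift',np.round(R.T@(np.array([x,y,z])-p)*1000,1),'turn',[round(-((a+o-cur+180)%360-180),1) for o in(0,180)])
E
python3 go.py .4597 -.0246 .19 208.8
```

```text
t 1.1 tcp [0.4401 0.0167 0.207 ] yaw 156.3 q1,q6 [0.04 0.45] w 0.0428 grip 0.0 F [ 1.7  1.8 -0.5] tilt [0. 0.]
shift [-34.5 -30.   17. ] turn [np.float64(-52.5), np.float64(127.5)]
```

Call:
jog_arm([
  [[-6,-5,5],-8],
  [[-12,-10,15],-16],
  [[-20,-17,30],-24],
  [[-27,-24,45],-32],
  [[-34,-30,60],-40],
  [[-34.5,-30,75],-48],
  [[-34.5,-30,90],-52.5],
  [[-34.5,-30,100],-52.5],
  [[-34.5,-30,107],-52.5],
  [[-34.5,-30,107],-52.5],
])

```text
clock: 2.1
tcp_pos: [0.4588, -0.0224, 0.0994]
tool_rot: [[-0.877, -0.481, -0.001], [-0.481, 0.877, 0.0], [0.001, 0.001, -1.0]]
wrist_force: [0.2, -0.3, -0.7]
width: 0.0427
grip_force: 0.0
```

```bash
python3 - <<'E'
from h import *
from cell import cams
import subprocess
for n in('top','side'):
    c=cams.read_camera(n); u,v=proj(c,[[.48,-.01,.05]])[0].astype(int)
    cv2.imwrite(f'pics/{n}1.png',cv2.resize(c['pixels'][v-50:v+50,u-65:u+65,::-1],(780,600),interpolation=cv2.INTER_CUBIC))
E
python3 go.py .4597 -.0246 .034 208.8
python3 -c "
import cv2,numpy as np
cv2.imwrite('pics/c1.png',np.hstack([cv2.resize(cv2.imread('pics/%s1.png'%n),(400,308)) for n in('top','side')]))"
```

```text
t 2.2 tcp [ 0.4595 -0.0224  0.1004] yaw -151.2 q1,q6 [-0.05 -0.55] w 0.0429 grip 0.0 F [0.3 0.2 0.2] tilt [ 0. -0.]
shift [ 0.9 -2.  66.4] turn [np.float64(-0.0), np.float64(180.0)]
```

View pics/c1.png

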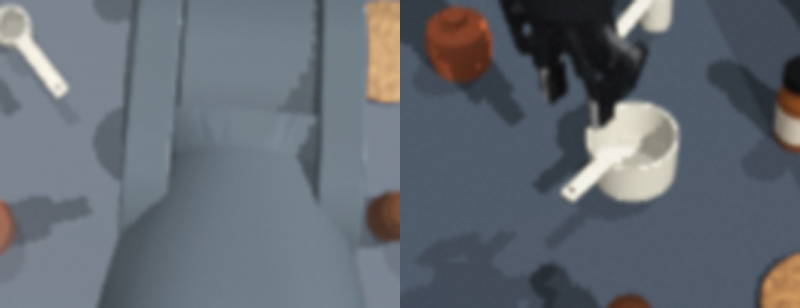

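The side view shows the open fingers above the handle of the largest cup, so I'm descending.

Call:
jog_arm([
  [[1,-2,10],0],
  [[1,-2,20],0],
  [[1,-2,30],0],
  [[1,-2,40],0],
  [[1,-2,48],0],
  [[1,-2,55],0],
  [[1,-2,60],0],
  [[1,-2,64],0],
  [[1,-2,66],0],
  [[1,-2,66],0],
])

```text
clock: 3.2
tcp_pos: [0.4594, -0.0247, 0.0339]
tool_rot: [[-0.876, -0.483, -0.0], [-0.483, 0.876, -0.0], [0.0, 0.0, -1.0]]
wrist_force: [0.4, -0.8, -0.5]
width: 0.0427
grip_force: 0.0
```

Call:
jog_arm([
  [[0,0,0],0],
  [[0,0,0],0],
  [[0,0,0],0],
  [[0,0,0],0],
  [[0,0,0],0],
  [[0,0,0],0],
  [[0,0,0],0],
  [[0,0,0],0],
  [[0,0,0],0],
  [[0,0,0],0],
], fingers=0)

```text
clock: 4.2
tcp_pos: [0.4593, -0.0247, 0.034]
tool_rot: [[-0.876, -0.483, -0.0], [-0.483, 0.876, 0.0], [0.0, 0.0, -1.0]]
wrist_force: [0.9, -0.1, 0.9]
width: 0.0
grip_force: 0.0
```

```bash
python3 go.py .4597 -.0246 .034 208.8
```

```text
t 4.2 tcp [ 0.4593 -0.0247  0.034 ] yaw -151.2 q1,q6 [-0.05 -0.56] w 0.0 grip 0.0 F [ 0.9 -0.1  0.9] tilt [-0.  0.]
shift [-0.3 -0.1 -0. ] turn [np.float64(0.0), np.float64(-180.0)]
```

The jaws shut on nothing (width 0), so I need to look.

```bash
python3 - <<'E'
from h import *
from cell import cams
o=[]
for n in('top','side'):
    c=cams.read_camera(n); np.savez(n+'2.npz',**c)
    u,v=proj(c,[[.48,-.01,.05]])[0].astype(int)
    print(n,(u-40,v-45))
    o.append(cv2.resize(c['pixels'][v-45:v+45,u-40:u+40,::-1],(400,450),interpolation=cv2.INTER_CUBIC))
cv2.imwrite('pics/c2.png',np.hstack(o))
print(fit('largest',[.514,.0053,.5],[c]))
E
```

```text
top (np.int64(220), np.int64(173))
side (np.int64(189), np.int64(153))
(array([0.51476286, 0.00441188, 0.49261537]), np.float64(266.25338331410995))
```

View pics/c2.png

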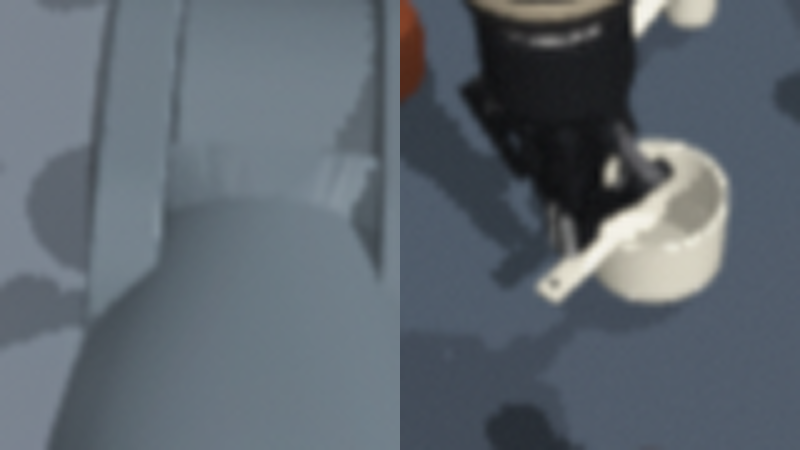

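```bash
python3 - <<'E'
from h import *
from cell import ctrl
s=ctrl.read_state();p=np.array(s['tcp_pos']);R=np.array(s['tool_rot'])
c=dict(np.load('side2.npz'))
L=[('tip',[0,0,8]),('grasp',[0,0,-11]),('body',[0,0,-65]),('x+20',[20,0,8]),('y+20',[0,20,8]),('bodyy40',[0,40,-65]),('bodyx40',[40,0,-65])]
img=cv2.resize(c['pixels'][140:260,175:295,::-1],(600,600),interpolation=cv2.INTER_CUBIC)
for k,d in L:
    q=proj(c,[p+R@np.array(d)/1e3])[0];t=(int((q[0]-175+.5)*5),int((q[1]-140+.5)*5))
    cv2.circle(img,t,4,(0,0,255),-1);cv2.putText(img,k,t,0,.5,(0,255,255),1)
for a in hulls('largest',.5141,.0053,.5023):
    for q in proj(c,a): cv2.circle(img,(int((q[0]-175+.5)*5),int((q[1]-140+.5)*5)),2,(0,255,0),-1)
cv2.imwrite('pics/c3.png',img)
E
```

```text
(no output)
```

View pics/c3.png

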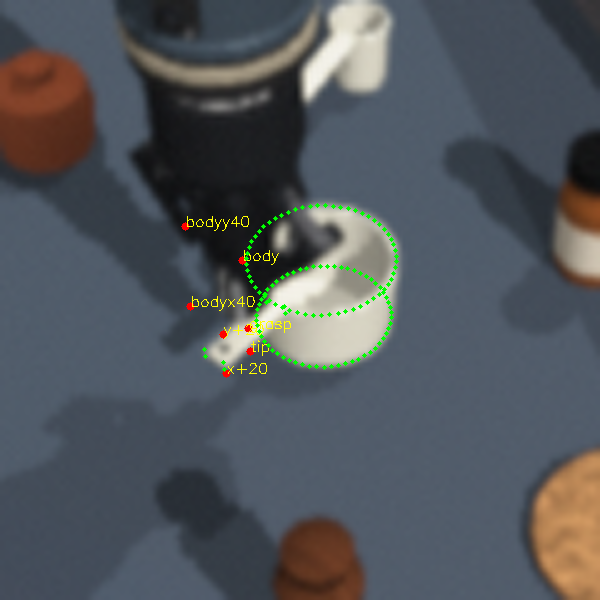

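```bash
python3 - <<'E'
from h import *
from cell import ctrl,cams
s=ctrl.read_state();print(s['width'],s['grip_force'],s['wrist_force'],s['ft_torque'],s['joint_positions'])
c=dict(np.load('side.npz'))
print('initial tip in side0 view',proj(c,[[.2,.458,.199],[.2+.401*.0425,.458+.916*.0425,.209],[.2-.401*.0425,.458-.916*.0425,.209]])/.64)
u,v=proj(c,[[.48,-.01,.05]])[0].astype(int)
q=(proj(c,[[.4595,-.0224,.0924]])[0]-[u-65,v-50])*3.08+[400,0];print('tip in c1',q)
n=cams.read_camera('side');x=n['pixels'];np.savez('side3.npz',**n)
print('diff',np.abs(x.astype(int)-np.load('side2.npz')['pixels']).max())
a=cv2.resize(c['pixels'][50:90,50:110,::-1],(420,280),interpolation=cv2.INTER_CUBIC)
b=cv2.resize(x[150:230,195:255,::-1],(360,480),interpolation=cv2.INTER_CUBIC)
b=np.clip(b.astype(float)*1.8,0,255);a=np.clip(a.astype(float)*1.8,0,255)
I=np.zeros((480,780,3));I[:280,:420]=a;I[:,420:]=b
cv2.imwrite('pics/c4.png',I)
E
```

```text
0.00022501596842238478 0.0 [0.39288359 0.9304512  0.31665213] [-0.05520165 -0.05665574  0.02697321] [-5.36238292e-02  2.41544854e-01 -4.56401571e-01  8.72850861e-01
  1.05684069e-05 -5.57191862e-01]
initial tip in side0 view [[136.45599478 136.26072471]
 [141.78544593 120.4826394 ]
 [127.14633012 143.36889491]]
tip in c1 [581.32288844 137.90291483]
diff 5[ WARN:0@1.701] global loadsave.cpp:1063 imwrite_ Unsupported depth image for selected encoder is fallbacked to CV_8U.
```

View pics/c4.png

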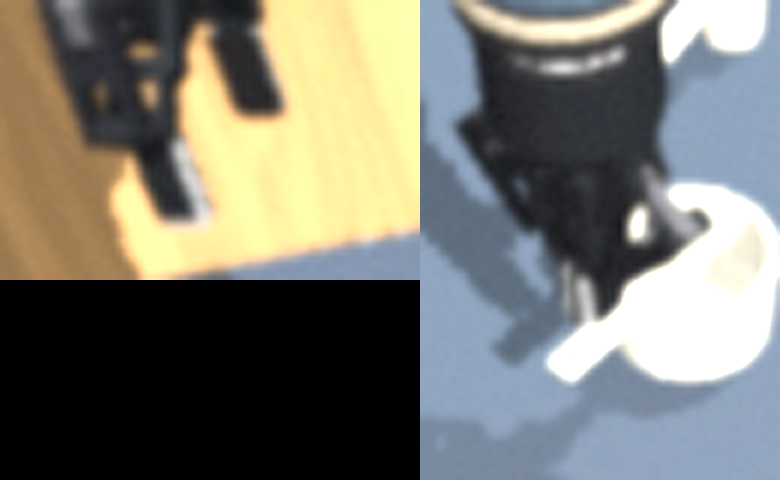

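```bash
python3 - <<'E'
from h import *
R=np.array([[-0.916,0.401,0],[0.401,0.916,0],[0,0,-1]]);p=np.array([.2,.458,.207])
I=[]
for n,(u,v) in(('top',(40,290)),('side',(45,40))):
    c=dict(np.load(n+'.npz'))
    a=c['pixels'][v:v+60,u:u+65,::-1];a=cv2.resize(a,(390,360),interpolation=cv2.INTER_CUBIC)
    a=np.clip(a*1.8,0,255).astype(np.uint8)
    for d in([0,42.5,-5],[0,-42.5,-5],[0,0,0]):
        q=proj(c,[p+R@np.array(d)/1e3])[0];print(n,q);cv2.circle(a,tuple(int(t) for t in (q-[u,v]+.5)*6),3,(0,0,255),-1)
    I.append(a)
cv2.imwrite('pics/c5.png',np.hstack(I))
E
```

```text
top [ 60.84852736 307.28881692]
top [ 89.81716185 322.13889318]
top [ 76.16886259 314.45485515]
side [90.41431281 76.21801934]
side [81.0066843  90.84662416]
side [86.41641341 84.83083428]
```

View pics/c5.png

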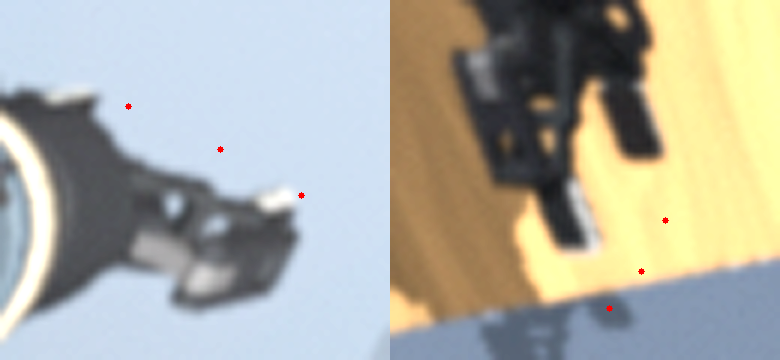

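There's a consistent offset between the reported TCP and the fingertips in the images. I'll raise the arm and triangulate the shut fingertips where both cameras see them.

Call:
jog_arm([
  [[0,0,-30],0],
  [[0,0,-70],0],
  [[0,0,-110],0],
  [[0,0,-140],0],
  [[0,40,-150],0],
  [[0,85,-150],0],
  [[0,130,-150],0],
  [[0,175,-150],0],
  [[-10,220,-150],0],
  [[-20,265,-150],0],
])

```text
clock: 5.35
tcp_pos: [0.3481, 0.2186, 0.1843]
tool_rot: [[-0.876, -0.482, 0.001], [-0.482, 0.876, 0.0], [-0.001, -0.0, -1.0]]
wrist_force: [1.7, 0.1, -0.3]
width: 0.0003
grip_force: 0.0
```

Call:
jog_arm([
  [[0,45,0],0],
  [[0,90,0],0],
  [[0,130,10],0],
  [[0,165,30],0],
  [[0,190,50],0],
  [[0,200,70],0],
  [[0,200,80],0],
  [[0,200,80],0],
  [[0,200,80],0],
  [[0,200,80],0],
])

```text
clock: 6.35
tcp_pos: [0.2533, 0.3922, 0.105]
tool_rot: [[-0.876, -0.482, 0.001], [-0.482, 0.876, 0.001], [-0.001, 0.001, -1.0]]
wrist_force: [0.3, -0.5, -0.2]
width: -0.0001
grip_force: 0.0
```

```bash
python3 - <<'E'
from h import *
from cell import cams,ctrl
s=ctrl.read_state();R=np.array(s['tool_rot']);p=np.array(s['tcp_pos']);print(p,R[:2,0])
I=[]
for n in('top','side'):
    c=cams.read_camera(n);np.savez(n+'4.npz',**c)
    q=proj(c,[p+R@[0,0,.008]])[0];u,v=q.astype(int)-[35,35];print(n,'tip exp',q,'crop',u,v)
    a=cv2.resize(c['pixels'][v:v+70,u:u+65,::-1],(390,420),interpolation=cv2.INTER_CUBIC)
    a=np.clip(a*1.8,0,255).astype(np.uint8)
    cv2.circle(a,tuple(int(t) for t in (q-[u,v]+.5)*6),3,(0,0,255),-1);I.append(a)
cv2.imwrite('pics/c6.png',np.hstack(I))
E
```

```text
[0.25329997 0.39223316 0.10502258] [-0.87640174 -0.48157903]
top tip exp [118.55827439 291.19992813] crop 83 256
side tip exp [117.90751917 122.61286454] crop 82 87
```

View pics/c6.png

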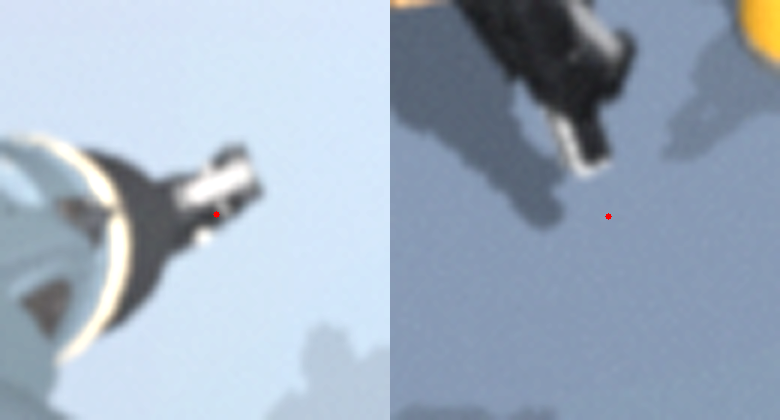

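```bash
python3 - <<'E'
from h import *
from scipy.optimize import least_squares
C=[dict(np.load(n+'4.npz')) for n in('top','side')]
def tri(uv): 
    r=least_squares(lambda P:np.concatenate([proj(c,[P])[0]-q for c,q in zip(C,uv)]),[.25,.39,.1],x_scale=.01);return r.x,r.fun
P,f=tri([(124.5,284.7),(114.8,114.8)])
p=np.array([.2533,.3922,.105]);R=np.array([[-.8764,-.4816,0],[-.4816,.8764,0],[0,0,-1]])
print(P,f,'world off',P-p-[0,0,-.008],'tool frame tip',R.T@(P-p)*1e3)
E
```

```text
[0.26474347 0.36033325 0.14722936] [-0.17903605  3.65258783  3.87049067 -0.95907232] world off [ 0.01144347 -0.03186675  0.05022936] tool frame tip [  5.31797183 -33.43919067 -42.22936355]
```

Call:
jog_arm([
  [[0,0,0],0],
  [[0,0,0],0],
  [[0,0,0],0],
  [[0,0,0],0],
  [[0,0,0],0],
  [[0,0,0],0],
  [[0,0,0],0],
  [[0,0,0],0],
  [[0,0,0],0],
  [[0,0,0],0],
], fingers=1)

```text
clock: 7.45
tcp_pos: [0.2525, 0.3923, 0.104]
tool_rot: [[-0.876, -0.483, 0.0], [-0.483, 0.876, 0.0], [-0.0, 0.0, -1.0]]
wrist_force: [0.6, -0.6, 0.4]
width: 0.0853
grip_force: 0.0
```

```bash
python3 - <<'E'
from h import *
from cell import cams,ctrl
s=ctrl.read_state();R=np.array(s['tool_rot']);p=np.array(s['tcp_pos']);print(p,s['width'])
rows=[]
for n in('top','side'):
    c=cams.read_camera(n);np.savez(n+'5.npz',**c);old=np.load(n+'4.npz')
    q=proj(c,[p])[0];u,v=q.astype(int)-[35,38];print(n,'crop',u,v)
    r=[]
    for img in(old['pixels'],c['pixels']):
        a=cv2.resize(img[v:v+60,u:u+65,::-1],(390,300) if 0 else (325,300),interpolation=cv2.INTER_CUBIC)
        a=np.clip(a*1.8,0,255).astype(np.uint8)
        for z in range(0,121,20):
            w=proj(c,[p-[0,0,-z/1e3]])[0];cv2.circle(a,tuple(int(t) for t in (w-[u,v]+.5)*5),1,(0,0,255),-1)
        for k,col in(([.03,0,0],(0,255,0)),([0,.03,0],(255,0,255))):
            w=proj(c,[p+R@k])[0];cv2.circle(a,tuple(int(t) for t in (w-[u,v]+.5)*5),2,col,-1)
        r.append(a)
    rows.append(np.hstack(r))
cv2.imwrite('pics/c7.png',np.vstack(rows))
E
```

```text
[0.25253627 0.39229945 0.10403859] 0.08534033519334194
top crop 82 253
side crop 82 82
```

View pics/c7.png

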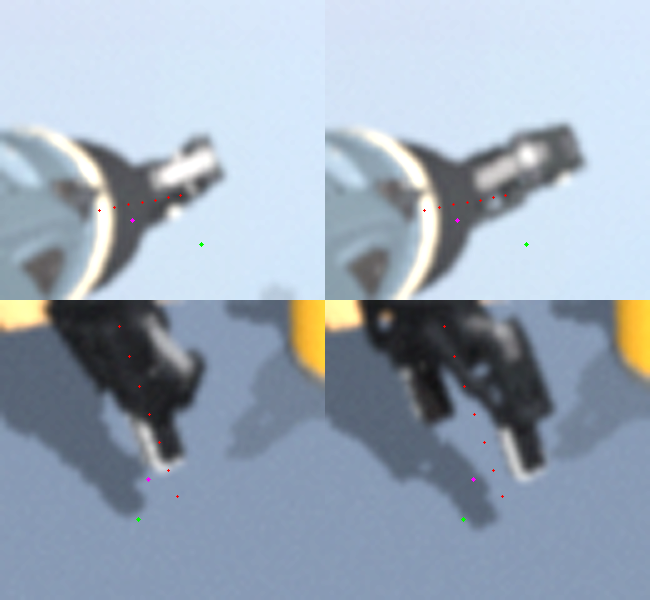

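The side view shows the shut fingertips about 25–30 mm above the reported TCP. That fits the earlier miss, where the tips closed just over the handle. I'll regrasp at TCP z = 0.012, which clears the table whether or not that offset is real.

```bash
python3 - <<'E'
from h import *
c=[dict(np.load(n+'5.npz')) for n in('top','side')]
r,e=fit('largest',[.514,.0053,.5],c);print(r,e,r[:2]-.062*np.array([np.cos(r[2]),np.sin(r[2])]))
E
python3 go.py .4597 -.0246 .15 208.8
```

```text
[0.51397436 0.00530987 0.51277456] 176.5298577470204 [ 0.45994838 -0.02510713]
t 7.55 tcp [0.2525 0.3923 0.104 ] yaw -151.2 q1,q6 [1.  0.5] w 0.0853 grip 0.0 F [0.3 0.7 0.6] tilt [0. 0.]
shift [  19.7 -465.1  -46. ] turn [np.float64(0.0), np.float64(-180.0)]
```

Call:
jog_arm([
  [[0,-30,-40],0],
  [[0,-75,-50],0],
  [[0,-120,-50],0],
  [[0,-165,-50],0],
  [[5,-210,-50],0],
  [[10,-255,-50],0],
  [[15,-300,-50],0],
  [[18,-345,-50],0],
  [[20,-390,-50],0],
  [[20,-430,-50],0],
], fingers=0.5)

```text
clock: 8.55
tcp_pos: [0.443, 0.0038, 0.1542]
tool_rot: [[-0.876, -0.482, 0.001], [-0.482, 0.876, -0.0], [-0.0, -0.0, -1.0]]
wrist_force: [1.1, 0.4, 0.1]
width: 0.0428
grip_force: 0.0
```

```bash
python3 go.py .4597 -.0246 .012 208.8
```

```text
t 8.55 tcp [0.443  0.0038 0.1542] yaw -151.2 q1,q6 [ 0.01 -0.49] w 0.0428 grip 0.0 F [1.1 0.4 0.1] tilt [ 0.001 -0.   ]
shift [ -0.9 -32.9 142.2] turn [np.float64(0.0), np.float64(-180.0)]
```

Call:
jog_arm([
  [[-1,-12,10],0],
  [[-1,-24,30],0],
  [[-1,-34,50],0],
  [[-1,-34,70],0],
  [[-1,-34,90],0],
  [[-1,-34,105],0],
  [[-1,-34,115],0],
  [[-1,-34,120],0],
  [[-1,-34,120],0],
  [[-1,-34,120],0],
])

```text
clock: 9.55
tcp_pos: [0.4601, -0.0232, 0.0345]
tool_rot: [[-0.876, -0.483, 0.001], [-0.483, 0.876, -0.0], [-0.001, -0.0, -1.0]]
wrist_force: [0.4, 0.3, 0.8]
width: 0.0431
grip_force: 0.0
```

```bash
python3 go.py .4597 -.0246 .012 209
```

```text
t 9.55 tcp [ 0.4601 -0.0232  0.0345] yaw -151.1 q1,q6 [-0.05 -0.55] w 0.0431 grip 0.0 F [0.4 0.3 0.8] tilt [ 0.001 -0.   ]
shift [ 1.  -1.  22.5] turn [np.float64(-0.1), np.float64(179.9)]
```

Call:
jog_arm([
  [[1,-1,3],0],
  [[1,-1,6],0],
  [[1,-1,9],0],
  [[1,-1,12],0],
  [[1,-1,15],0],
  [[1,-1,17],0],
  [[1,-1,19],0],
  [[1,-1,21],0],
  [[1,-1,22.5],0],
  [[1,-1,22.5],0],
])

```text
clock: 10.55
tcp_pos: [0.4592, -0.0247, 0.0113]
tool_rot: [[-0.876, -0.483, -0.0], [-0.483, 0.876, 0.0], [0.0, 0.0, -1.0]]
wrist_force: [0.3, -0.1, -0.2]
width: 0.0429
grip_force: 0.0
```

Call:
jog_arm([
  [[0,0,0],0],
  [[0,0,0],0],
  [[0,0,0],0],
  [[0,0,0],0],
  [[0,0,0],0],
  [[0,0,0],0],
  [[0,0,0],0],
  [[0,0,0],0],
  [[0,0,0],0],
  [[0,0,0],0],
], fingers=0)

```text
clock: 11.55
tcp_pos: [0.4596, -0.0247, 0.0117]
tool_rot: [[-0.876, -0.482, 0.0], [-0.482, 0.876, -0.0], [-0.0, -0.0, -1.0]]
wrist_force: [-1.1, 0.1, 5.9]
width: 0.0116
grip_force: 78.2
```

```bash
python3 go.py .4597 -.0246 .012 209; python3 - <<'E'
from h import *
from cell import cams,ctrl
s=ctrl.read_state();R=np.array(s['tool_rot']);p=np.array(s['tcp_pos'])
c=cams.read_camera('side');np.savez('side6.npz',**c)
a=cv2.resize(c['pixels'][145:235,180:280,::-1],(700,630),interpolation=cv2.INTER_CUBIC)
a=np.clip(a*1.2,0,255).astype(np.uint8)
for d in range(0,101,20):
    w=proj(c,[p+[0,0,d/1e3]])[0];cv2.circle(a,tuple(int(t) for t in (w-[180,145]+.5)*7),2,(0,0,255),-1)
cv2.imwrite('pics/c8.png',a[:600])
E
```

```text
t 11.55 tcp [ 0.4596 -0.0247  0.0117] yaw -151.2 q1,q6 [-0.05 -0.56] w 0.0116 grip 78.2 F [-1.1  0.1  5.9] tilt [ 0. -0.]
shift [-0.2  0.1 -0.3] turn [np.float64(-0.2), np.float64(179.8)]
```

View pics/c8.png

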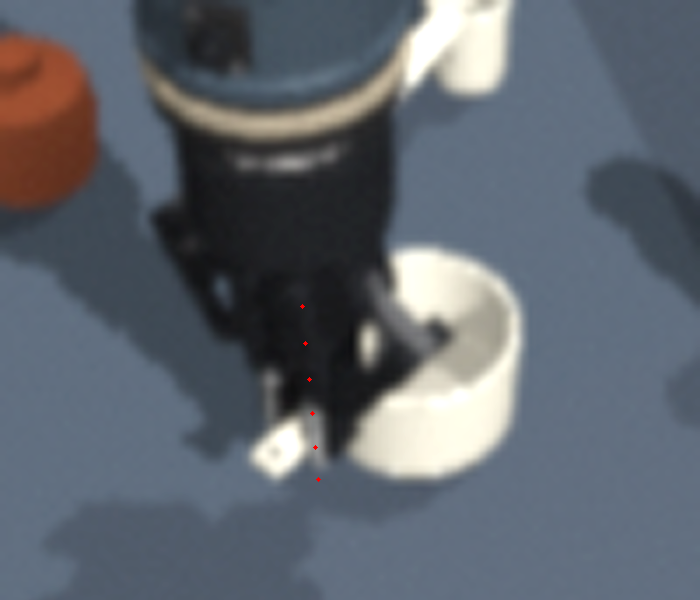

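The fingers hold the handle, with the near finger in front of it at (325,440). Lifting.

Call:
jog_arm([
  [[0,0,-6],0],
  [[0,0,-15],0],
  [[0,0,-27],0],
  [[0,0,-40],0],
  [[0,0,-52],0],
  [[0,0,-64],0],
  [[0,0,-72],0],
  [[0,0,-78],0],
  [[0,0,-80],0],
  [[0,0,-80],0],
])

```text
clock: 12.6
tcp_pos: [0.4594, -0.0247, 0.0915]
tool_rot: [[-0.876, -0.482, 0.0], [-0.482, 0.876, -0.0], [0.0, -0.0, -1.0]]
wrist_force: [0.7, 0.9, -1.2]
width: 0.0111
grip_force: 78.1
```

Call:
jog_arm([
  [[1,-6,0],0],
  [[2,-20,0],0],
  [[4,-45,0],0],
  [[7,-75,0],0],
  [[10,-110,0],0],
  [[13,-145,0],0],
  [[16,-180,0],0],
  [[19,-205,0],0],
  [[20.5,-222,0],0],
  [[21,-228,0],0],
])

```text
clock: 13.6
tcp_pos: [0.5511, -0.2371, 0.0906]
tool_rot: [[-0.877, -0.481, -0.001], [-0.481, 0.877, -0.0], [0.001, 0.0, -1.0]]
wrist_force: [-0.4, 1.0, -1.1]
width: 0.0114
grip_force: 78.2
```

```bash
python3 go.py .5512 -.2345 .0197 209; python3 - <<'E'
from h import *
from cell import cams,ctrl
p=np.array(ctrl.read_state()['tcp_pos'])
c=[cams.read_camera(n) for n in('top','side')]
for n,x in zip(('top','side'),c):np.savez(n+'7.npz',**x)
s=c[1];a=cv2.resize(s['pixels'][165:265,240:360,::-1],(720,600),interpolation=cv2.INTER_CUBIC)
for P in hulls('largest',p[0]+.0543,p[1]+.03,.5078,p[2]-.0117):
    for q in proj(s,P):cv2.circle(a,tuple(int(t) for t in (q-[240,165]+.5)*6),1,(0,255,0),-1)
cv2.imwrite('pics/c9.png',a)
E
```

```text
t 13.6 tcp [ 0.5511 -0.2371  0.0906] yaw -151.3 q1,q6 [-0.41 -0.91] w 0.0114 grip 78.2 F [-0.4  1.  -1.1] tilt [-0.001 -0.   ]
shift [-1.3  2.2 70.9] turn [np.float64(-0.3), np.float64(179.7)]
```

View pics/c9.png

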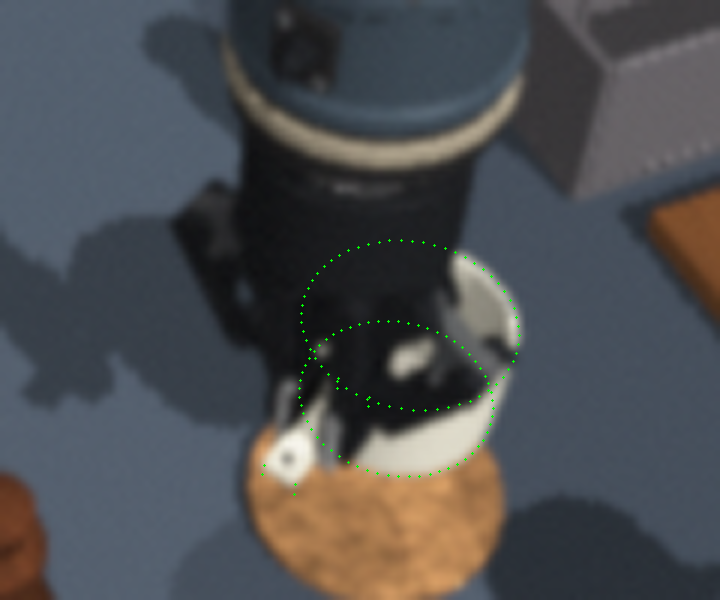

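Call:
jog_arm([
  [[0,0,8],0],
  [[0,0,18],0],
  [[0,0,28],0],
  [[0,0,38],0],
  [[0,0,47],0],
  [[0,0,54],0],
  [[0,0,59],0],
  [[0,0,62],0],
  [[0,0,63],0],
  [[0,0,63],0],
])

```text
clock: 14.7
tcp_pos: [0.5511, -0.2346, 0.0286]
tool_rot: [[-0.876, -0.482, 0.0], [-0.482, 0.876, -0.0], [-0.0, -0.0, -1.0]]
wrist_force: [-0.3, 1.1, -1.4]
width: 0.0115
grip_force: 78.2
```

```bash
python3 go.py .5512 -.2345 .0197 209
```

```text
t 14.7 tcp [ 0.5511 -0.2346  0.0286] yaw -151.2 q1,q6 [-0.4  -0.91] w 0.0115 grip 78.2 F [-0.3  1.1 -1.4] tilt [ 0. -0.]
shift [-0.1  0.   8.9] turn [np.float64(-0.2), np.float64(179.8)]
```

Call:
jog_arm([
  [[0,0,1.5],0],
  [[0,0,3],0],
  [[0,0,4.5],0],
  [[0,0,6],0],
  [[0,0,7],0],
  [[0,0,7.5],0],
  [[0,0,8],0],
  [[0,0,8.5],0],
  [[0,0,9],0],
  [[0,0,9],0],
])

```text
clock: 15.7
tcp_pos: [0.551, -0.2346, 0.0199]
tool_rot: [[-0.876, -0.482, 0.0], [-0.482, 0.876, -0.0], [-0.0, -0.0, -1.0]]
wrist_force: [-2.5, 0.7, 5.2]
width: 0.0111
grip_force: 78.9
```

Call:
jog_arm([
  [[0,0,0],0],
  [[0,0,0],0],
  [[0,0,0],0],
  [[0,0,0],0],
  [[0,0,0],0],
  [[0,0,0],0],
  [[0,0,-10],0],
  [[0,0,-30],0],
  [[0,0,-60],0],
  [[0,0,-90],0],
], fingers=0.4)

```text
clock: 16.7
tcp_pos: [0.5507, -0.2344, 0.1111]
tool_rot: [[-0.876, -0.482, -0.0], [-0.482, 0.876, 0.0], [0.0, 0.0, -1.0]]
wrist_force: [-0.2, 0.3, 0.4]
width: 0.0343
grip_force: 0.0
```

```bash
python3 go.py .4915 .4094 .15 148.6
```

```text
t 16.7 tcp [ 0.5507 -0.2344  0.1111] yaw -151.2 q1,q6 [-0.4  -0.91] w 0.0343 grip 0.0 F [-0.2  0.3  0.4] tilt [-0.  0.]
shift [-258.7  592.5  -38.8] turn [np.float64(60.2), np.float64(-119.8)]
```

Call:
jog_arm([
  [[-8,18,-30],3],
  [[-22,50,-60],9],
  [[-39,90,-70],15],
  [[-57,130,-70],22],
  [[-74,170,-70],29],
  [[-92,210,-70],36],
  [[-109,250,-70],43],
  [[-127,290,-70],50],
  [[-144,330,-70],56],
  [[-162,370,-70],60.2],
])

```text
clock: 17.7
tcp_pos: [0.5139, 0.1695, 0.1805]
tool_rot: [[-0.852, 0.524, 0.001], [0.524, 0.852, 0.0], [-0.001, 0.001, -1.0]]
wrist_force: [0.3, 0.0, -0.5]
width: 0.0339
grip_force: 0.0
```

```bash
python3 go.py .4915 .4094 .09 148.6;  python3 - <<'E'
from h import *
from cell import cams
c=[cams.read_camera(n) for n in('top','side')]
for w in((0,),(1,),(0,1)):
    print(w,[np.round(v,4) for v in fit('largest',[.6055,-.2045,.5078],[c[i] for i in w],.008)])
r,e=fit('second',[.5445,.3771,-.5477],c);print(r,e,r[:2]-.062*np.array([np.cos(r[2]),np.sin(r[2])]))
E
```

```text
t 17.7 tcp [0.5139 0.1695 0.1805] yaw 148.4 q1,q6 [0.32 0.87] w 0.0339 grip 0.0 F [ 0.3  0.  -0.5] tilt [0.001 0.   ]
shift [144.9 192.6  90.5] turn [np.float64(-0.2), np.float64(179.8)]
(0,) [array([ 0.6048, -0.2022,  0.5327]), np.float64(400.4199)]
(1,) [array([ 0.6059, -0.2088,  0.4392]), np.float64(524.8804)]
(0, 1) [array([ 0.605 , -0.2058,  0.481 ]), np.float64(929.9358)]
[ 0.54393416  0.37635585 -0.55948787] 481.38787389465585 [0.49138749 0.40926249]
```

Call:
jog_arm([
  [[20,27,5],0],
  [[48,64,10],0],
  [[77,102,20],0],
  [[105,140,35],0],
  [[128,170,50],0],
  [[140,186,65],0],
  [[145,192.5,80],0],
  [[145,192.5,100],0],
  [[145,192.5,110],0],
  [[145,192.5,115],0],
], fingers=0.45)

```text
clock: 18.8
tcp_pos: [0.4907, 0.4061, 0.0637]
tool_rot: [[-0.853, 0.521, -0.001], [0.521, 0.853, -0.001], [0.0, -0.001, -1.0]]
wrist_force: [-0.2, -0.4, 0.6]
width: 0.0382
grip_force: 0.0
```

```bash
python3 go.py .4914 .4093 .012 148.3;  python3 - <<'E'
from h import *
import h
from cell import cams
def soft(c):
    p=c['pixels'].astype(float);d=p[...,0]-p[...,2]
    return np.clip((d+15)/22,0,1)*np.clip((36-d)/8,0,1)
h.soft=soft
c=[cams.read_camera(n) for n in('top','side')]
np.savez('top8.npz',**c[0]);np.savez('side8.npz',**c[1])
for w in((0,),(1,),(0,1)):
    print(w,[np.round(v,4) for v in fit('largest',[.6055,-.2045,.5078],[c[i] for i in w],.008)])
E
```

```text
t 18.8 tcp [0.4907 0.4061 0.0637] yaw 148.6 q1,q6 [0.69 1.24] w 0.0382 grip 0.0 F [-0.2 -0.4  0.6] tilt [-0.001 -0.001]
shift [ 1.1  3.1 51.7] turn [np.float64(0.3), np.float64(-179.7)]
(0,) [array([ 0.6066, -0.2057,  0.4777]), np.float64(77.9209)]
(1,) [array([ 0.6065, -0.202 ,  0.5087]), np.float64(81.8018)]
(0, 1) [array([ 0.6064, -0.203 ,  0.5063]), np.float64(186.1348)]
```

Call:
jog_arm([
  [[1,2,6],0],
  [[1,2,13],0],
  [[1,2,20],0],
  [[1,2,27],0],
  [[1,2,34],0],
  [[1,2,40],0],
  [[1,2,45],0],
  [[1,2,49],0],
  [[1,2,51.5],0],
  [[1,2,51.5],0],
])

```text
clock: 19.9
tcp_pos: [0.4908, 0.4097, 0.0127]
tool_rot: [[-0.854, 0.52, -0.0], [0.52, 0.854, -0.0], [0.0, -0.0, -1.0]]
wrist_force: [-0.3, 0.3, -0.0]
width: 0.0383
grip_force: 0.0
```

Call:
jog_arm([
  [[0,0,0],0],
  [[0,0,0],0],
  [[0,0,0],0],
  [[0,0,0],0],
  [[0,0,0],0],
  [[0,0,0],0],
  [[0,0,0],0],
  [[0,0,0],0],
  [[0,0,0],0],
  [[0,0,0],0],
], fingers=0)

```text
clock: 20.9
tcp_pos: [0.4909, 0.4101, 0.0133]
tool_rot: [[-0.854, 0.52, 0.0], [0.52, 0.854, 0.001], [0.0, 0.001, -1.0]]
wrist_force: [-2.7, 1.8, 5.4]
width: 0.0113
grip_force: 78.5
```

```bash
python3 go.py .4914 .4093 .012 148.3
```

```text
t 20.9 tcp [0.4909 0.4101 0.0133] yaw 148.7 q1,q6 [0.7  1.24] w 0.0113 grip 78.5 F [-2.7  1.8  5.4] tilt [0.    0.001]
shift [-0.8 -0.4  1.3] turn [np.float64(0.4), np.float64(-179.6)]
```

Call:
jog_arm([
  [[0,0,-8],0],
  [[0,0,-22],0],
  [[0,0,-40],0],
  [[0,0,-60],0],
  [[0,0,-80],0],
  [[0,0,-100],0],
  [[-5,-7,-115],0],
  [[-17,-22,-125],0],
  [[-35,-46,-130],0],
  [[-58,-76,-130],0],
])

```text
clock: 21.9
tcp_pos: [0.5009, 0.3131, 0.1434]
tool_rot: [[-0.854, 0.52, 0.001], [0.52, 0.854, 0.0], [-0.0, 0.0, -1.0]]
wrist_force: [1.0, 0.1, -2.1]
width: 0.0107
grip_force: 78.3
```

Call:
jog_arm([
  [[-25,-33,0],0],
  [[-52,-68,0],0],
  [[-79,-103,0],0],
  [[-106,-138,0],0],
  [[-133,-173,0],0],
  [[-160,-209,0],0],
  [[-187,-244,0],0],
  [[-214,-279,0],0],
  [[-238,-311,0],0],
  [[-258,-337,0],0],
])

```text
clock: 22.9
tcp_pos: [0.5444, -0.1107, 0.1428]
tool_rot: [[-0.853, 0.522, -0.001], [0.522, 0.853, -0.0], [0.0, -0.001, -1.0]]
wrist_force: [1.1, 0.3, -1.0]
width: 0.0112
grip_force: 78.3
```

```bash
python3 go.py .5529 -.1699 .11 148.7
```

```text
t 22.9 tcp [ 0.5444 -0.1107  0.1428] yaw 148.5 q1,q6 [-0.2   0.35] w 0.0112 grip 78.3 F [ 1.1  0.3 -1. ] tilt [-0.001 -0.   ]
shift [-38.1 -46.1  32.9] turn [np.float64(-0.2), np.float64(179.8)]
```

Call:
jog_arm([
  [[-10,-13,0],0],
  [[-20,-27,5],0],
  [[-30,-40,15],0],
  [[-36,-47,25],0],
  [[-38.5,-50,35],0],
  [[-38.5,-50,43],0],
  [[-38.5,-50,48],0],
  [[-38.5,-50,50],0],
  [[-38.5,-50,50],0],
  [[-38.5,-50,50],0],
])

```text
clock: 23.9
tcp_pos: [0.5529, -0.1698, 0.0934]
tool_rot: [[-0.854, 0.52, 0.001], [0.52, 0.854, -0.0], [-0.001, 0.0, -1.0]]
wrist_force: [-0.3, 0.1, -1.2]
width: 0.0109
grip_force: 78.3
```

```bash
python3 go.py .5529 -.1699 .0283 148.7; python3 - <<'E'
from h import *
from cell import cams,ctrl
p=np.array(ctrl.read_state()['tcp_pos'])
c=[cams.read_camera(n) for n in('top','side')]
np.savez('top9.npz',**c[0]);np.savez('side9.npz',**c[1])
s=c[1];a=cv2.resize(s['pixels'][170:270,240:360,::-1],(720,600),interpolation=cv2.INTER_CUBIC)
L=[('second',p[0]+.0533,p[1]-.0334,-.553,p[2]-.0133),('largest',.6062,-.2033,.507,.008)]
for l,col in zip(L,((0,255,0),(0,0,255))):
  for P in hulls(*l):
    for q in proj(s,P):cv2.circle(a,tuple(int(t) for t in (q-[240,170]+.5)*6),1,col,-1)
cv2.imwrite('pics/d1.png',a)
E
```

```text
t 23.9 tcp [ 0.5529 -0.1698  0.0934] yaw 148.7 q1,q6 [-0.3   0.25] w 0.0109 grip 78.3 F [-0.3  0.1 -1.2] tilt [ 0.001 -0.   ]
shift [ 0.  -0.1 65.1] turn [np.float64(-0.0), np.float64(180.0)]
```

View pics/d1.png

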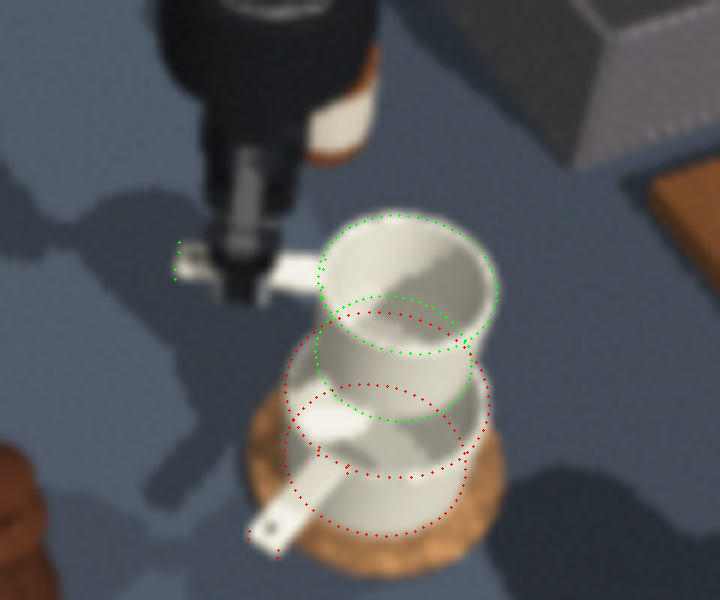

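The side view shows the second cup level and centred over the largest. The model outlines agree to about 1 px, so I'm inserting it.

Call:
jog_arm([
  [[0,0,5],0],
  [[0,0,12],0],
  [[0,0,19],0],
  [[0,0,26],0],
  [[0,0,33],0],
  [[0,0,40],0],
  [[0,0,47],0],
  [[0,0,53],0],
  [[0,0,57],0],
  [[0,0,58],0],
])

```text
clock: 25.0
tcp_pos: [0.5525, -0.17, 0.0345]
tool_rot: [[-0.854, 0.52, -0.0], [0.52, 0.854, 0.0], [0.0, -0.0, -1.0]]
wrist_force: [0.8, -0.5, -0.9]
width: 0.0112
grip_force: 78.3
```

Call:
jog_arm([
  [[0,0,1],0],
  [[0,0,2],0],
  [[0,0,3],0],
  [[0,0,4],0],
  [[0,0,4.5],0],
  [[0,0,5],0],
  [[0,0,5.5],0],
  [[0,0,6],0],
  [[0,0,6.5],0],
  [[0,0,6.5],0],
])

```text
clock: 26.0
tcp_pos: [0.5527, -0.17, 0.0286]
tool_rot: [[-0.854, 0.52, 0.0], [0.52, 0.854, 0.0], [-0.0, 0.0, -1.0]]
wrist_force: [-0.5, 0.8, 1.4]
width: 0.0106
grip_force: 78.5
```

```bash
python3 go.py .5529 -.1699 .0283 148.7
```

```text
t 26.0 tcp [ 0.5527 -0.17    0.0286] yaw 148.7 q1,q6 [-0.3   0.25] w 0.0106 grip 78.5 F [-0.5  0.8  1.4] tilt [0. 0.]
shift [-0.1  0.2  0.3] turn [np.float64(-0.0), np.float64(180.0)]
```

Call:
jog_arm([
  [[0,0,0],0],
  [[0,0,0],0],
  [[0,0,0],0],
  [[0,0,0],0],
  [[0,0,0],0],
  [[0,0,-6],0],
  [[0,0,-25],0],
  [[0,0,-55],0],
  [[0,0,-85],0],
  [[0,0,-100],0],
], fingers=0.4)

```text
clock: 27.0
tcp_pos: [0.5537, -0.1703, 0.1316]
tool_rot: [[-0.854, 0.52, 0.003], [0.52, 0.854, -0.001], [-0.003, 0.001, -1.0]]
wrist_force: [-0.7, 0.6, 0.2]
width: 0.0344
grip_force: 0.0
```

```bash
cat > cup.py <<'E'
import sys,h
from h import *
from cell import cams
def soft(c):
    p=c['pixels'].astype(float);d=p[...,0]-p[...,2]
    return np.clip((d+15)/22,0,1)*np.clip((36-d)/8,0,1)
h.soft=soft
n=sys.argv[1];g=[float(v) for v in sys.argv[2:5]];z=float(sys.argv[5]) if len(sys.argv)>5 else 0
c=[cams.read_camera(k) for k in('top','side')]
for w in((0,),(1,),(0,1)):
    r,e=fit(n,g,[c[i] for i in w],z);print(w,np.round(r,4),round(e,1),'pinch',np.round(r[:2]-.062*np.array([np.cos(r[2]),np.sin(r[2])]),4),'handle deg',round(np.degrees(r[2])%360+180,1)%360)
E
python3 cup.py third .5407 -.4147 -.65; python3 go.py .4916 -.3769 .13 142.5
```

```text
(0,) [ 0.5481 -0.4524 -0.8671] 184.9 pinch [ 0.508  -0.4052] handle deg 130.3
(1,) [ 0.5408 -0.4143 -0.6504] 23.4 pinch [ 0.4915 -0.3767] handle deg 142.7
(0, 1) [ 0.5404 -0.415  -0.6643] 273.5 pinch [ 0.4916 -0.3767] handle deg 141.89999999999998
t 27.1 tcp [ 0.5541 -0.1705  0.1312] yaw 148.6 q1,q6 [-0.3   0.25] w 0.0342 grip 0.0 F [ 0.6  0.  -1.1] tilt [ 0.004 -0.001]
shift [ -54.  -208.8    1.2] turn [np.float64(6.1), np.float64(-173.9)]
```

Call:
jog_arm([
  [[-5,-20,0],0],
  [[-14,-54,0],1],
  [[-25,-96,0],2],
  [[-36,-138,0],3],
  [[-45,-174,10],4],
  [[-51,-198,25],5],
  [[-54,-208,40],5.8],
  [[-54,-209,55],5.8],
  [[-54,-209,65],5.8],
  [[-54,-209,70],5.8],
], fingers=0.45)

```text
clock: 28.1
tcp_pos: [0.4898, -0.3755, 0.0571]
tool_rot: [[-0.797, 0.603, -0.001], [0.603, 0.797, 0.001], [0.002, 0.0, -1.0]]
wrist_force: [0.6, -0.2, -0.3]
width: 0.0384
grip_force: 0.0
```

```bash
sleep 0; python3 cup.py second .606 -.2033 -.553 .015; python3 go.py .4914 -.3770 .0125 142.8
```

```text
(0,) [ 0.6058 -0.2056 -0.5874] 303.3 pinch [ 0.5542 -0.1712] handle deg 146.3
(1,) [ 0.422  -0.2445 -1.1518] 92.4 pinch [ 0.3967 -0.1879] handle deg 114.0
(0, 1) [ 0.6058 -0.1987 -0.5063] 1187.4 pinch [ 0.5516 -0.1686] handle deg 151.0
t 28.2 tcp [ 0.49   -0.3757  0.0579] yaw 142.9 q1,q6 [-0.65 -0.01] w 0.0386 grip 0.0 F [-1.5  0.   0.8] tilt [-0.001  0.001]
shift [-1.9 -0.2 45.4] turn [np.float64(0.1), np.float64(-179.9)]
```

Call:
jog_arm([
  [[-2,0,6],0],
  [[-2,0,12],0],
  [[-2,0,18],0],
  [[-2,0,24],0],
  [[-2,0,30],0],
  [[-2,0,36],0],
  [[-2,0,40],0],
  [[-2,0,43],0],
  [[-2,0,45.5],0],
  [[-2,0,45.5],0],
])

```text
clock: 29.2
tcp_pos: [0.4916, -0.3777, 0.0128]
tool_rot: [[-0.797, 0.604, -0.0], [0.604, 0.797, 0.0], [0.0, 0.0, -1.0]]
wrist_force: [0.6, 0.5, 1.3]
width: 0.0383
grip_force: 0.0
```

Call:
jog_arm([
  [[0,0,0],0],
  [[0,0,0],0],
  [[0,0,0],0],
  [[0,0,0],0],
  [[0,0,0],0],
  [[0,0,0],0],
  [[0,0,0],0],
  [[0,0,0],0],
  [[0,0,0],0],
  [[0,0,0],0],
], fingers=0)

```text
clock: 30.2
tcp_pos: [0.4917, -0.3778, 0.0131]
tool_rot: [[-0.797, 0.604, 0.0], [0.604, 0.797, -0.0], [-0.0, 0.0, -1.0]]
wrist_force: [-2.5, 2.0, 6.0]
width: 0.0112
grip_force: 78.5
```

```bash
python3 go.py .4914 -.3770 .0125 142.8
```

```text
t 30.2 tcp [ 0.4917 -0.3778  0.0131] yaw 142.8 q1,q6 [-0.66 -0.01] w 0.0112 grip 78.5 F [-2.5  2.   6. ] tilt [ 0. -0.]
shift [0.7 0.5 0.6] turn [np.float64(0.0), np.float64(-180.0)]
```

Call:
jog_arm([
  [[0,0,-6],0],
  [[0,0,-16],0],
  [[0,0,-30],0],
  [[0,0,-46],0],
  [[0,0,-62],0],
  [[0,0,-78],0],
  [[0,0,-92],0],
  [[0,0,-103],0],
  [[0,0,-109],0],
  [[0,0,-110],0],
])

```text
clock: 31.2
tcp_pos: [0.492, -0.378, 0.1238]
tool_rot: [[-0.797, 0.604, 0.001], [0.604, 0.797, -0.001], [-0.001, -0.0, -1.0]]
wrist_force: [-0.1, -0.1, -0.9]
width: 0.0113
grip_force: 78.2
```

Call:
jog_arm([
  [[2,8,0],2],
  [[5,27,0],7],
  [[11,57,0],13],
  [[18,92,0],20],
  [[26,130,0],27],
  [[33,167,0],34],
  [[40,202,0],41],
  [[46,232,0],47],
  [[50,250,0],51.5],
  [[51.4,257,0],52.8],
])

```text
clock: 32.2
tcp_pos: [0.6063, -0.1398, 0.1222]
tool_rot: [[0.0, 1.0, -0.001], [1.0, -0.0, 0.001], [0.001, -0.001, -1.0]]
wrist_force: [-0.5, 0.3, -1.1]
width: 0.0112
grip_force: 78.2
```

Call:
jog_arm([
  [[0,0,2],0],
  [[0,0,5],0],
  [[0,0,8],0],
  [[0,0,10],0],
  [[0,0,10],0],
  [[0,0,10],0],
  [[0,0,10],0],
  [[0,0,10],0],
  [[0,0,10],0],
  [[0,0,10],0],
])

```text
clock: 33.2
tcp_pos: [0.606, -0.142, 0.1131]
tool_rot: [[-0.001, 1.0, 0.0], [1.0, 0.001, -0.0], [-0.0, 0.0, -1.0]]
wrist_force: [-0.1, -0.1, -0.3]
width: 0.0112
grip_force: 78.2
```

```bash
python3 go.py .606 -.1418 .0351 90; python3 - <<'E'
from h import *
from cell import cams,ctrl
p=np.array(ctrl.read_state()['tcp_pos'])
c=[cams.read_camera(n) for n in('top','side')]
np.savez('top10.npz',**c[0]);np.savez('side10.npz',**c[1])
s=c[1];a=cv2.resize(s['pixels'][165:265,240:360,::-1],(720,600),interpolation=cv2.INTER_CUBIC)
L=[('third',p[0],p[1]-.0617,-np.pi/2,p[2]-.0131),('second',.606,-.2034,-.553,.015),('largest',.6062,-.2033,.507,.008)]
for l,col in zip(L,((0,255,0),(255,0,255),(0,0,255))):
  for P in hulls(*l):
    for q in proj(s,P):cv2.circle(a,tuple(int(t) for t in (q-[240,165]+.5)*6),1,col,-1)
cv2.imwrite('pics/d2.png',a)
E
```

```text
t 33.2 tcp [ 0.606  -0.142   0.1131] yaw 90.1 q1,q6 [-0.23  1.34] w 0.0112 grip 78.2 F [-0.1 -0.1 -0.3] tilt [ 0. -0.]
shift [ 0.2  0.  78. ] turn [np.float64(0.1), np.float64(-179.9)]
```

View pics/d2.png

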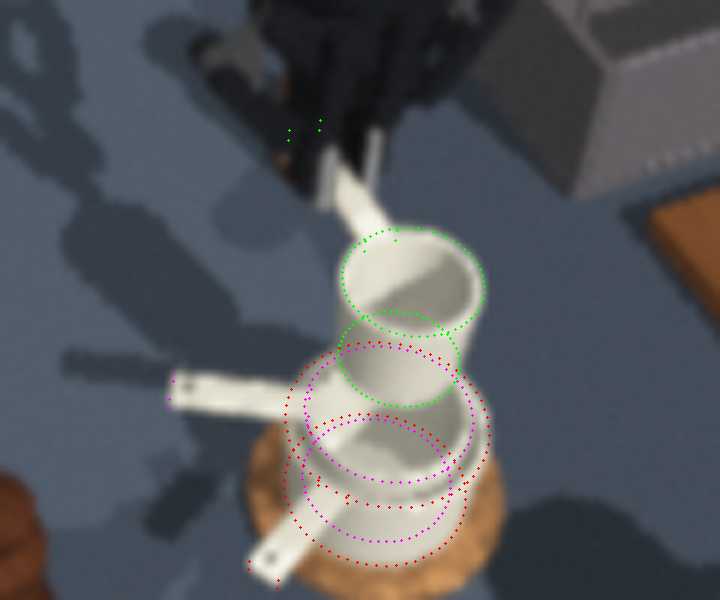

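The second cup is seated in the largest, and the third hangs level and centred above them, so I'm inserting it.

Call:
jog_arm([
  [[0,0,6],0],
  [[0,0,14],0],
  [[0,0,23],0],
  [[0,0,32],0],
  [[0,0,41],0],
  [[0,0,50],0],
  [[0,0,59],0],
  [[0,0,66],0],
  [[0,0,70],0],
  [[0,0,71],0],
])

```text
clock: 34.3
tcp_pos: [0.6057, -0.1419, 0.0415]
tool_rot: [[-0.001, 1.0, -0.001], [1.0, 0.001, 0.0], [0.0, -0.001, -1.0]]
wrist_force: [0.3, 0.4, -0.1]
width: 0.0114
grip_force: 78.2
```

Call:
jog_arm([
  [[0,0,1],0],
  [[0,0,2],0],
  [[0,0,3],0],
  [[0,0,4],0],
  [[0,0,4.5],0],
  [[0,0,5],0],
  [[0,0,5.5],0],
  [[0,0,6],0],
  [[0,0,6.7],0],
  [[0,0,6.7],0],
])

```text
clock: 35.3
tcp_pos: [0.606, -0.1419, 0.0354]
tool_rot: [[-0.001, 1.0, 0.0], [1.0, 0.001, 0.0], [0.0, 0.0, -1.0]]
wrist_force: [0.3, 1.9, 2.6]
width: 0.011
grip_force: 78.6
```

```bash
python3 go.py .606 -.1418 .0351 90
```

```text
t 35.3 tcp [ 0.606  -0.1419  0.0354] yaw 90.1 q1,q6 [-0.23  1.34] w 0.011 grip 78.6 F [0.3 1.9 2.6] tilt [0. 0.]
shift [ 0.1 -0.   0.3] turn [np.float64(0.1), np.float64(-179.9)]
```

Call:
jog_arm([
  [[0,0,0],0],
  [[0,0,0],0],
  [[0,0,0],0],
  [[0,0,0],0],
  [[0,0,0],0],
  [[0,0,-6],0],
  [[0,0,-25],0],
  [[0,0,-55],0],
  [[0,0,-85],0],
  [[0,0,-100],0],
], fingers=0.4)

```text
clock: 36.3
tcp_pos: [0.6069, -0.1422, 0.1386]
tool_rot: [[-0.001, 1.0, 0.003], [1.0, 0.001, -0.001], [-0.001, 0.003, -1.0]]
wrist_force: [1.2, -0.2, 0.4]
width: 0.0341
grip_force: 0.0
```

```bash
python3 cup.py smallest .6132 .1927 .69; python3 go.py .5652 .1534 .13 39.3
```

```text
(0,) [0.6123 0.1923 0.6857] 22.7 pinch [0.5643 0.1531] handle deg 219.3
(1,) [0.6132 0.1921 0.6831] 5.8 pinch [0.5651 0.1529] handle deg 219.1
(0, 1) [0.6131 0.1926 0.6831] 29.4 pinch [0.565  0.1534] handle deg 219.1
t 36.4 tcp [ 0.6073 -0.1423  0.1382] yaw 90.0 q1,q6 [-0.23  1.34] w 0.0338 grip 0.0 F [-0.2  0.3  0.4] tilt [ 0.004 -0.001]
shift [295.7 -41.9   7.7] turn [np.float64(50.7), np.float64(-129.3)]
```

Call:
jog_arm([
  [[15,-2,0],4],
  [[50,-7,0],11],
  [[95,-13,0],19],
  [[140,-19,0],27],
  [[185,-26,0],35],
  [[230,-32,0],42],
  [[268,-37,0],48],
  [[290,-40,10],50.8],
  [[295,-41,25],50.8],
  [[295,-41,45],50.8],
], fingers=0.45)

```text
clock: 37.4
tcp_pos: [0.5644, 0.1544, 0.0896]
tool_rot: [[0.773, 0.634, 0.0], [0.634, -0.773, 0.0], [0.0, 0.0, -1.0]]
wrist_force: [-0.3, -0.4, -0.8]
width: 0.0384
grip_force: 0.0
```

Call:
jog_arm([
  [[0,0,10],0],
  [[0,0,18],0],
  [[0,0,25],0],
  [[0,0,30],0],
  [[0,0,30],0],
  [[0,0,30],0],
  [[0,0,30],0],
  [[0,0,30],0],
  [[0,0,30],0],
  [[0,0,30],0],
])

```text
clock: 38.4
tcp_pos: [0.5648, 0.153, 0.0604]
tool_rot: [[0.774, 0.633, 0.0], [0.633, -0.774, 0.0], [0.0, 0.0, -1.0]]
wrist_force: [0.3, 0.5, -0.6]
width: 0.0383
grip_force: 0.0
```

```bash
python3 go.py .565 .1532 .013 39.2
```

```text
t 38.4 tcp [0.5648 0.153  0.0604] yaw 39.2 q1,q6 [0.26 2.72] w 0.0383 grip 0.0 F [ 0.3  0.5 -0.6] tilt [0. 0.]
shift [ 0.3  0.  47.4] turn [np.float64(0.0), np.float64(-180.0)]
```

Call:
jog_arm([
  [[0,0,6],0],
  [[0,0,12],0],
  [[0,0,18],0],
  [[0,0,25],0],
  [[0,0,31],0],
  [[0,0,37],0],
  [[0,0,42],0],
  [[0,0,45],0],
  [[0,0,47.4],0],
  [[0,0,47.4],0],
])

```text
clock: 39.4
tcp_pos: [0.5646, 0.153, 0.0127]
tool_rot: [[0.774, 0.633, -0.0], [0.633, -0.774, -0.0], [-0.0, -0.0, -1.0]]
wrist_force: [-0.4, -0.2, 0.3]
width: 0.0386
grip_force: 0.0
```

Call:
jog_arm([
  [[0,0,0],0],
  [[0,0,0],0],
  [[0,0,0],0],
  [[0,0,0],0],
  [[0,0,0],0],
  [[0,0,0],0],
  [[0,0,0],0],
  [[0,0,0],0],
  [[0,0,0],0],
  [[0,0,0],0],
], fingers=0)

```text
clock: 40.4
tcp_pos: [0.5647, 0.153, 0.0129]
tool_rot: [[0.774, 0.633, -0.0], [0.633, -0.774, -0.0], [-0.0, 0.0, -1.0]]
wrist_force: [-0.6, -0.7, 4.3]
width: 0.0111
grip_force: 78.4
```

Call:
jog_arm([
  [[0,0,-6],0],
  [[0,0,-18],0],
  [[0,0,-34],0],
  [[0,0,-52],0],
  [[0,0,-70],0],
  [[0,0,-88],0],
  [[0,0,-104],0],
  [[0,0,-114],0],
  [[0,0,-119],0],
  [[0,0,-120],0],
])

```text
clock: 41.4
tcp_pos: [0.5649, 0.1531, 0.1333]
tool_rot: [[0.774, 0.633, 0.001], [0.633, -0.774, 0.0], [0.001, 0.0, -1.0]]
wrist_force: [0.5, 0.5, -1.3]
width: 0.0114
grip_force: 78.1
```

```bash
python3 go.py .606 -.2652 .133 90
```

```text
t 41.4 tcp [0.5649 0.1531 0.1333] yaw 39.2 q1,q6 [0.26 2.72] w 0.0114 grip 78.1 F [ 0.5  0.5 -1.3] tilt [0.001 0.   ]
shift [-2.328e+02  3.500e+02  3.000e-01] turn [np.float64(-50.8), np.float64(129.2)]
```

Call:
jog_arm([
  [[-10,15,0],-2],
  [[-30,45,0],-7],
  [[-55,82,0],-13],
  [[-80,120,0],-19],
  [[-106,159,0],-25],
  [[-132,198,0],-31],
  [[-158,237,0],-37],
  [[-184,276,0],-42],
  [[-208,312,0],-47],
  [[-225,337,0],-50],
])

```text
clock: 42.4
tcp_pos: [0.603, -0.253, 0.1318]
tool_rot: [[0.011, 1.0, -0.001], [1.0, -0.011, 0.0], [0.0, -0.001, -1.0]]
wrist_force: [0.0, 1.0, -0.3]
width: 0.0111
grip_force: 78.2
```

```bash
python3 go.py .606 -.266 .12 90
```

```text
t 42.4 tcp [ 0.603  -0.253   0.1318] yaw 89.4 q1,q6 [-0.4   1.18] w 0.0111 grip 78.2 F [ 0.   1.  -0.3] tilt [-0.001  0.   ]
shift [-12.9   3.1  11.8] turn [np.float64(-0.6), np.float64(179.4)]
```

Call:
jog_arm([
  [[-6,1,3],-0.3],
  [[-12,2,8],-0.8],
  [[-15.5,2,13],-0.8],
  [[-15.5,2,17],-0.8],
  [[-15.5,2,20],-0.8],
  [[-15.5,2,20],-0.8],
  [[-15.5,2,20],-0.8],
  [[-15.5,2,20],-0.8],
  [[-15.5,2,20],-0.8],
  [[-15.5,2,20],-0.8],
])

```text
clock: 43.4
tcp_pos: [0.6055, -0.2658, 0.113]
tool_rot: [[-0.001, 1.0, 0.0], [1.0, 0.001, -0.0], [-0.0, 0.0, -1.0]]
wrist_force: [0.7, 0.1, -1.1]
width: 0.0111
grip_force: 78.2
```

```bash
python3 go.py .606 -.266 .0419 90;python3 - <<'E'
from h import *
from cell import cams,ctrl
p=np.array(ctrl.read_state()['tcp_pos'])
c=[cams.read_camera(n) for n in('top','side')]
I=[]
L=[('smallest',p[0],p[1]+.0624,np.pi/2,p[2]-.0129),('third',.606,-.2036,-np.pi/2,.022)]
for s in c:
  u,v=proj(s,[[.606,-.21,.07]])[0].astype(int)-[33,40]
  a=cv2.resize(s['pixels'][v:v+80,u:u+66,::-1],(396,480),interpolation=cv2.INTER_CUBIC)
  for l,col in zip(L,((0,200,0),(0,0,255))):
    for P in hulls(*l):
      for q in proj(s,P):cv2.circle(a,tuple(int(t) for t in (q-[u,v]+.5)*6),1,col,-1)
  I.append(a)
cv2.imwrite('pics/d3.png',np.hstack(I))
E
```

```text
t 43.4 tcp [ 0.6055 -0.2658  0.113 ] yaw 90.0 q1,q6 [-0.41  1.16] w 0.0111 grip 78.2 F [ 0.7  0.1 -1.1] tilt [ 0. -0.]
shift [-0.1  0.5 71.1] turn [np.float64(0.0), np.float64(-180.0)]
```

View pics/d3.png

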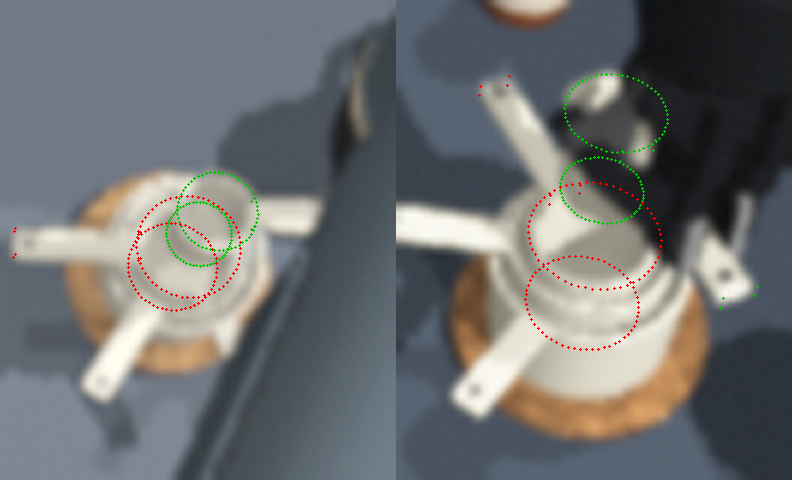

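All three placed cups are nested on the mat: the third's handle end is at (495,90), matching its prediction. The smallest hangs centred above, so I'm inserting it.

Call:
jog_arm([
  [[0,0,6],0],
  [[0,0,14],0],
  [[0,0,23],0],
  [[0,0,32],0],
  [[0,0,41],0],
  [[0,0,49],0],
  [[0,0,56],0],
  [[0,0,61],0],
  [[0,0,64],0],
  [[0,0,65],0],
])

```text
clock: 44.5
tcp_pos: [0.6054, -0.2658, 0.0477]
tool_rot: [[-0.001, 1.0, -0.0], [1.0, 0.001, 0.0], [0.0, -0.0, -1.0]]
wrist_force: [-0.5, 0.6, -0.3]
width: 0.0112
grip_force: 78.2
```

Call:
jog_arm([
  [[0,0,1],0],
  [[0,0,2],0],
  [[0,0,3],0],
  [[0,0,3.5],0],
  [[0,0,4],0],
  [[0,0,4.5],0],
  [[0,0,5],0],
  [[0,0,5.5],0],
  [[0,0,6],0],
  [[0,0,6],0],
])

```text
clock: 45.5
tcp_pos: [0.6056, -0.2661, 0.0422]
tool_rot: [[-0.001, 1.0, 0.0], [1.0, 0.001, -0.0], [-0.0, 0.0, -1.0]]
wrist_force: [-1.0, -1.0, 3.1]
width: 0.0109
grip_force: 78.6
```

```bash
python3 go.py .606 -.266 .0419 90
```

```text
t 45.5 tcp [ 0.6056 -0.2661  0.0422] yaw 90.0 q1,q6 [-0.41  1.16] w 0.0109 grip 78.6 F [-1.  -1.   3.1] tilt [ 0. -0.]
shift [0.1 0.4 0.3] turn [np.float64(0.0), np.float64(-180.0)]
```

Contact came at the expected nested height. I'm releasing and backing away for a final check.

Call:
jog_arm([
  [[0,0,0],0],
  [[0,0,0],0],
  [[0,0,0],0],
  [[0,0,0],0],
  [[0,0,0],0],
  [[0,0,-6],0],
  [[0,0,-25],0],
  [[0,0,-55],0],
  [[0,0,-90],0],
  [[0,0,-120],0],
], fingers=0.4)

```text
clock: 46.5
tcp_pos: [0.6055, -0.2658, 0.1642]
tool_rot: [[-0.001, 1.0, 0.001], [1.0, 0.001, -0.0], [-0.0, 0.001, -1.0]]
wrist_force: [1.1, 0.7, -0.5]
width: 0.0341
grip_force: 0.0
```

Call:
jog_arm([
  [[20,-5,-20],0],
  [[60,-15,-40],0],
  [[105,-30,-40],0],
  [[150,-45,-40],0],
  [[195,-60,-40],0],
  [[240,-75,-40],0],
  [[285,-90,-40],0],
  [[325,-100,-40],0],
  [[350,-100,-40],0],
  [[350,-100,-40],0],
])

```text
clock: 47.5
tcp_pos: [0.5049, 0.0868, 0.2026]
tool_rot: [[-0.004, 1.0, 0.001], [1.0, 0.004, 0.001], [0.001, 0.001, -1.0]]
wrist_force: [0.0, -0.5, 1.2]
width: 0.0342
grip_force: 0.0
```

```bash
python3 - <<'E'
from h import *
from cell import cams,ctrl
from scipy.optimize import minimize
s=ctrl.read_state();print(s['clock'],np.round(s['tcp_pos'],3),np.round(s['wrist_force'],1))
c=[cams.read_camera(n) for n in('top','side')]
np.savez('top11.npz',**c[0]);np.savez('side11.npz',**c[1])
# predicted silhouette of the whole nest against the white mask, with shift of the smallest-cup height as test
def soft(k):
    p=k['pixels'].astype(float);d=p[...,0]-p[...,2];return np.clip((d+15)/22,0,1)*np.clip((36-d)/8,0,1)
N=[('largest',.507,.008),('second',-.553,.015),('third',-np.pi/2,.022),('smallest',np.pi/2,.029)]
for dz in(-.01,-.005,0,.005,.01,.02):
    e=[]
    for k in c:
        P=[h for n,y,z in N for h in hulls(n,.606,-.2036,y,z+(dz if n=='smallest' else 0))]
        o=np.floor(proj(k,np.vstack(P)).min(0)).astype(int)-6;E=np.ceil(proj(k,np.vstack(P)).max(0)).astype(int)+7
        e.append(((render(k,P,o,*(E-o))-soft(k)[o[1]:E[1],o[0]:E[0]])**2).sum())
    print(dz,np.round(e,1))
# bystander change against the first pictures
for n,k in zip(('top','side'),c):
    a=np.load(n+'.npz')['pixels'].astype(int);d=np.abs(a-k['pixels']).max(2)
    for b,P in dict(mill=[.426,-.199,.05],jar=[.674,-.02,.045],salt=[.406,.206,.035],mug=[.69,-.381,.045],tin=[.669,.381,.05]).items():
        u,v=proj(k,[P])[0].astype(int);print(n,b,round(float(d[v-12:v+13,u-12:u+13].mean()),1),end='; ')
E
```

```text
47.5 [0.505 0.087 0.203] [ 0.  -0.5  1.2]
-0.01 [125.2 137.9]
-0.005 [121.2 115.4]
0 [121.8 106.3]
0.005 [119.5 118.5]
0.01 [127.1 140.2]
0.02 [148.7 210.4]
top mill 2.7; top jar 2.5; top salt 55.4; top mug 2.5; top tin 2.6; side mill 3.9; side jar 4.7; side salt 6.3; side mug 4.0; side tin 29.4;
```

The smallest cup fits best at its fully seated height. Each bystander is unchanged in at least one view, and the arm most likely blocks the other view where one differs. Handing in.

```bash
python3 -c "
from cell import order
print(order.hand_in())"
```

```text
the job is handed in; nothing more can be done
None
```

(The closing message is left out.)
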